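# Load a mounted print and close the nip of the cold mounting press

## Task

The mounting press stands open with a print on its foam board lying on the feed table. Without picking anything up, push the board squarely in under the raised roller until its front edge is about 4 cm beyond the roller's centre line; then push the red-knobbed lever away from you, past its first click (threading, where the roller still hangs clear), right home to its second stop, so that the roller is down on the board. Leave everything else where it is.

Things in the scene. Friction and masses are not known exactly. Their poses are not given: they have to be found in the camera images.
- press: Table-top mounting press, fixed: two grey cheeks (each 70 mm wide, top 165 mm above the bench, inner faces 165 mm either side of the middle, from 135 mm before to 95 mm beyond the roller centre line), rubber rollers between them. Origin on the bench under the middle of the roller centre line; x is the feed direction, y towards the lever cheek, z up. A crank stands 100 mm out from the right cheek.
- nip (a point): Point on the dark slate-grey feed table's surface in the middle of the roller centre line, 85 mm above the bench; axes as the press. The table is 328 mm wide and starts 280 mm before this line; the way is flat through the rollers to 180 mm beyond. The upper roller is 56 mm in diameter, as wide as the table; raised it hangs 16.5 mm above it, at the first click 13.5 mm, at the second stop 10.5 mm.
- print_board: Loose white foam board with a brownish print on top: 200 mm long (x, feed direction), 160 mm wide (y), 10 mm thick, about 0.1 kg. Origin at the centre of its underside. It lies flat on the feed table, a little askew, its front edge 15 to 40 mm before the roller centre line.
- print_front (a point): Middle of the board's front edge (the one towards the rollers), at half its thickness.
- print_back (a point): Middle of the board's rear edge (the one towards the operator), at half its thickness; this edge can be pushed.
- nip_lever (a joint): Nip lever angle, rad; grows as it is pushed along the press's +x. 0: raised, leaning 0.45 towards the operator; a detent holds it there until it is pushed (about 5 N at the knob) past 0.23, then draws it to the first detent at 0.45 (upright, threading). Pushing on meets 5 N again; past 0.68 it is drawn to the second stop at 0.90 (leaning 0.45 away, nip closed) and stays.
- lever_knob (a point): Centre of the red ball (30 mm in diameter) at the end of the lever, 115 mm from the pivot. Below it the lever is a steel bar 10 mm by 6 mm, free on both sides. At 0 the ball's centre is 254 mm above the bench.
- lever_pivot (a point): The lever's pivot, inside the left cheek: 75 mm before the roller centre line, 200 mm to the left of the middle (press x -75, y 200), 150 mm above the bench, 15 mm below the cheek's top; axis along the press's y. The lever comes up through a slotted plate; white, yellow and green dots mark raised, first detent and second stop.
- loupe: Black loupe, 36 mm in diameter and 36 mm high, standing on the left margin of the feed table. Origin under its centre. To be left alone.
- solvent_bottle: Amber bottle, 60 mm in diameter, 150 mm high, on the bench to the left. Origin under its centre. To be left alone.
- ink_tin: Round ink tin, 80 mm in diameter, 55 mm high, on the bench to the left. Origin under its centre. To be left alone.
- brush_pot: White pot of brushes, 80 mm in diameter, 185 mm high with the brushes, on the bench to the left. Origin under its centre. To be left alone.
- brayer: Hand roller (brayer) with a wooden handle lying on the bench to the right, 150 mm long, 100 mm wide, 32 mm high. Origin on the bench under its middle. To be left alone.
- tape_roll: Roll of paper tape lying flat on the bench to the right, 100 mm in diameter, 25 mm high. Origin under its centre. To be left alone.
- paperweight: Brass block, 60 x 60 x 40 mm, on the bench to the left of the feed table. Origin under its centre. To be left alone.

How it is judged (in metres and radians):
On the way, in this order (a step that is already met when the one before it is completed fails the run):
1. the board's front edge is 25 to 55 mm beyond the roller centre line, square to it, with the lever still at raised (or at most on its first click) (x of print_front in the frame of nip between 0.025 and 0.055 m and angle between the x axis of print_board and the x axis of press, either way round below 0.12 rad and value of joint nip_lever below 0.55 rad), for 0.2 s.
2. the lever is at its second stop (value of joint nip_lever above 0.86 rad), for 0.2 s.
At the end, for the whole second after the job is handed in: The lever rests at its second stop (above 0.86 rad) and the board lies still and flat in the nip, its front edge 25 to 55 mm beyond the roller centre line, square within 0.12 rad and within 80 mm of the middle of the roller sideways (value of joint nip_lever above 0.86 rad and x of print_front in the frame of nip between 0.025 and 0.055 m and y of print_front in the frame of nip between -0.08 and 0.08 m and angle between the x axis of print_board and the x axis of press, either way round below 0.12 rad and angle between print_board's own z axis and vertical below 0.04 rad and linear speed of print_board below 0.01 m/s); the robot touches nothing.
It fails at once if the board is lifted off the feed table (more than 15 mm) or tipped (z of print_board in the frame of press above 0.1 m or angle between print_board's own z axis and vertical above 0.2 rad).
It fails at once if something else is moved by more than 20 mm or tipped over (distance of any of loupe, solvent_bottle, ink_tin, brush_pot, brayer, tape_roll, paperweight from where it was at the start of the episode above 0.02 m or angle between any of loupe, solvent_bottle, brush_pot's own z axis and vertical above 0.4 rad).
It also fails if it takes over 48 s, if anything falls off the work surface, if the arm or the gripper's body presses on something with over 40 N, if the wrist force passes 120 N, or if a joint passes its speed limit or range.

## Robot

A 6-joint arm with a two-finger parallel gripper is mounted at the origin on the work surface. World frame = base frame: x ahead of the robot, y to its left, z up, the work surface at z = 0. Lengths are in mm, angles in rad, forces in N, time in s.
With the tool pointing down it reaches from about 275 to 1000 mm from the base axis. Payload 8.4 kg.
Tool frame: the origin (TCP) lies midway between the tips of the shut fingers; the grasp point (between the pads) lies behind it (r.pinch_z is the z of the grasp point in the tool frame, in mm); z points along the fingers, y is the direction in which the jaws open and shut (so a half turn about z gives the same grasp; the last joint's range is limited). The gripper opens to 85 mm and grips with 20 to 120 N. Pads are 22 mm wide; open, the fingers measure 114 mm over their backs; the gripper's body (76 mm by 85 mm) begins 54 mm behind the grasp point. The pads swing forward as they close: fully open they stand 13 mm farther back than shut.
Start: joints at [1.194, 0.353, 1.633, -0, 1.155, -0.002], TCP at [228.803, 581.616, 231.281] pointing down, gripper open.
Joint ranges: [-2.63, 2.63], [-0.92, 2.1], [0.06, 2.66], [-1.3, 4.44], [0, 2.69], [-3.02, 3.02]. Speed limits (rad/s): [2.22, 2.22, 2.79, 3.14, 3.14, 3.14].

## Interface

Orientations are given as [roll, pitch, yaw] about the fixed x, y, z axes, in that order (R = Rz(yaw) Ry(pitch) Rx(roll)).
In Python, from rig import r, optics, ticket gives the robot as it stands.
- The arm moves only by the shell command python3 -m jog 'ROWS' [FORCE]. ROWS is text: rows parted by semicolons, each of 7 numbers parted by spaces: the closure in counts, from 0 (fully open) to 255 (shut), then the shift along the tool's x, y, z in mm, then the turn, a rotation vector about the tool's x, y, z in degrees. A call has 1 to 5 rows; each row shifts and turns the pose as measured when the row begins, along the tool's axes as they then stand; what a row does not reach is not made up. A row lasts 1/12 s, in which the tool goes at most 41.7 mm and 7.16 degrees, less where a joint would pass 70% of its speed; a pose out of reach is approached as far as the arm can. A call with a gripper value outside its range is refused whole. The fingers move at their own pace and stop on an object; FORCE is the grip in N (left out, the last holds). Time passes only in rows, so rows that do not move let the fingers close. It gives the time, the measured TCP pose, the force and the opening at its end, in the units of the state.
- r.sense(): the state, without advancing time (a new reading comes with each control period).
- optics.grab_frame(name): name is "scene" or "top" or "wrist"; returns the picture (400x640x3 uint8, red, green, blue); there is no depth.
- optics.camera_info(name): a dict with "fx", "fy", "cx", "cy" (pixels), "world_from_camera" (4x4, takes a point from camera to world coordinates). Camera axes: x right, y down, z forward; pixel columns grow to the right and rows downward; lengths in mm; the calibration is good to about 2 mm. The wrist camera is an equidistant fisheye: a pixel r from the principal point sees the ray r / f radians off the axis. A picture is of the moment at which its call begins: read the wrist's pose just before it. camera_info takes no time and is no camera call; for the wrist camera it gives the pose at the moment of the call.
- ticket.sign_off(): hands the job in, once; it reports no verdict.
The state is a dict: "clock": time; "qpos": joint angles; "qvel": joint speeds; "joint_efforts": joint torques, N m; "eef_pos": TCP position; "tcp_rot": TCP orientation; "contact_force": force on the tool from outside, world axes, zero at the start; "wrist_torque": the same for the moment, N m; "opening": opening from 0.0 (shut) to 1.0 (fully open).
Only numpy, scipy, OpenCV 4.12 (cv2) and the standard library are available. Lean on these libraries where they do the work, as an engineer would, in place of code of your own. Each camera call takes 0.05 s, during which the arm holds its last target.

## Working session

There is one attempt and no reset: what is moved stays moved. The work goes in short steps, Python scripts to look and compute and a shell command to move; the robot and the scene stay as the last step left them, time stands still between calls to the robot, and variables do not carry over. Pictures are saved under pics/ and viewed, and the job is handed in when it is done.

```bash
mkdir -p pics; ls; python3 - <<'E'
from rig import r, optics
import cv2
for n in("scene","top","wrist"):
    im=optics.grab_frame(n); cv2.imwrite(f"pics/{n}0.png",im[:,:,::-1])
    c=optics.camera_info(n); print(n,c)
print(r.sense(), r.pinch_z)
E
```

```text
pics
scene {'fx': 465.336604239816, 'fy': 465.336604239816, 'cx': 324.4656731445518, 'cy': 202.75205970565585, 'world_from_camera': array([[ 2.62791830e-01,  5.24716447e-01, -8.09699391e-01,
         1.58047031e+03],
       [ 9.64762591e-01, -1.54360655e-01,  2.13086677e-01,
        -2.76596296e+02],
       [-1.31756441e-02, -8.37165120e-01, -5.46791518e-01,
         9.17432205e+02],
       [ 0.00000000e+00,  0.00000000e+00,  0.00000000e+00,
         1.00000000e+00]])}
top {'fx': 435.01992905479864, 'fy': 435.01992905479864, 'cx': 325.96554691838895, 'cy': 202.0820748162378, 'world_from_camera': array([[-1.16172951e-02, -9.85516031e-01,  1.69183898e-01,
         2.78058875e+02],
       [-9.99774577e-01,  1.44550913e-02,  1.55514087e-02,
        -1.35557378e+01],
       [-1.77717313e-02, -1.68965095e-01, -9.85461802e-01,
         1.43674027e+03],
       [ 0.00000000e+00,  0.00000000e+00,  0.00000000e+00,
         1.00000000e+00]])}
wrist {'fx': 309.70691628693146, 'fy': 309.70691628693146, 'cx': 322.41024512008477, 'cy': 195.5466843110624, 'world_from_camera': array([[ 3.65634745e-01,
[... 309 characters left out ...]
e+00]])}
{'clock': 0.15, 'qpos': array([ 1.19357258e+00,  3.53533255e-01,  1.63396489e+00, -4.60298773e-06,
        1.15516776e+00, -2.38795502e-03]), 'qvel': array([-0.00168655, -0.00182366, -0.00282563, -0.00114747,  0.00157185,
       -0.00166209]), 'joint_efforts': array([ 2.47834828e-05, -6.05630279e+01, -3.42336631e+01, -5.86844476e-05,
        6.13126700e-03, -2.74515276e-05]), 'eef_pos': array([228.6876899 , 581.27523209, 230.70584243]), 'tcp_rot': array([-3.14051940e+00,  1.64623103e-06,  2.76675872e+00]), 'contact_force': array([-0.02669954, -0.14576178, -0.9617245 ]), 'wrist_torque': array([-0.02961581, -0.03534785,  0.02361739]), 'opening': 0.9990679200033618} -18.700000000000003
```

View pics/scene0.png

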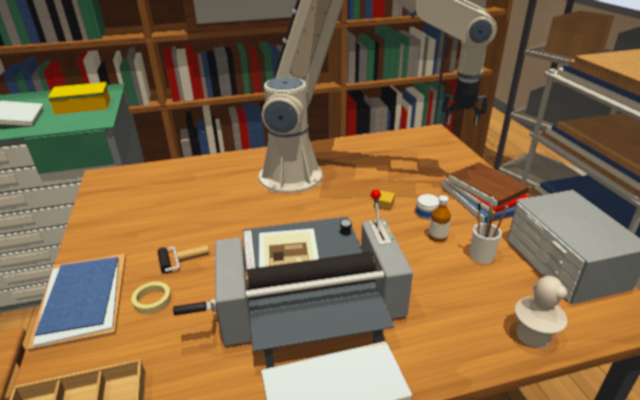

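View pics/top0.png

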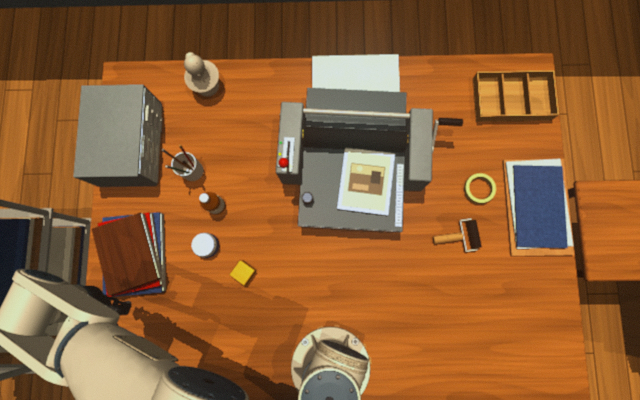

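View pics/wrist0.png

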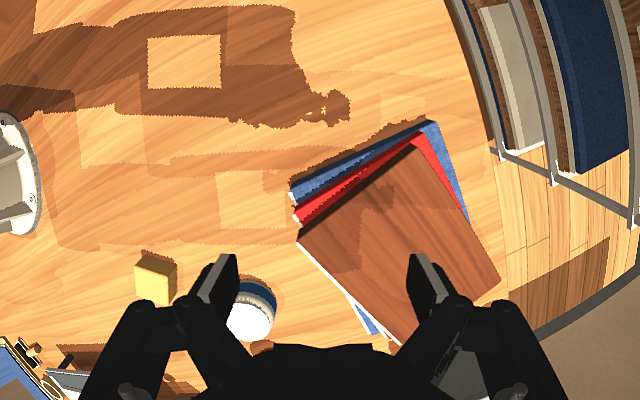

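The scene and top views show the press ahead of the robot at about (350,140) in top. The lever knob is at (284,162), the board at (367,182) and the loupe at (307,199). I'll zoom in for corners.

```bash
python3 - <<'E'
import cv2
im=cv2.imread("pics/top0.png")[80:240,260:450]
cv2.imwrite("pics/top0z.png",cv2.resize(im,None,fx=4,fy=3.75*4/3.75*0.93,interpolation=cv2.INTER_CUBIC)[:600])
im=cv2.imread("pics/scene0.png")[170:370,200:420]
cv2.imwrite("pics/scene0z.png",cv2.resize(im,None,fx=3,fy=3,interpolation=cv2.INTER_CUBIC)[:600])
E
```

```text
(no output)
```

View pics/top0z.png

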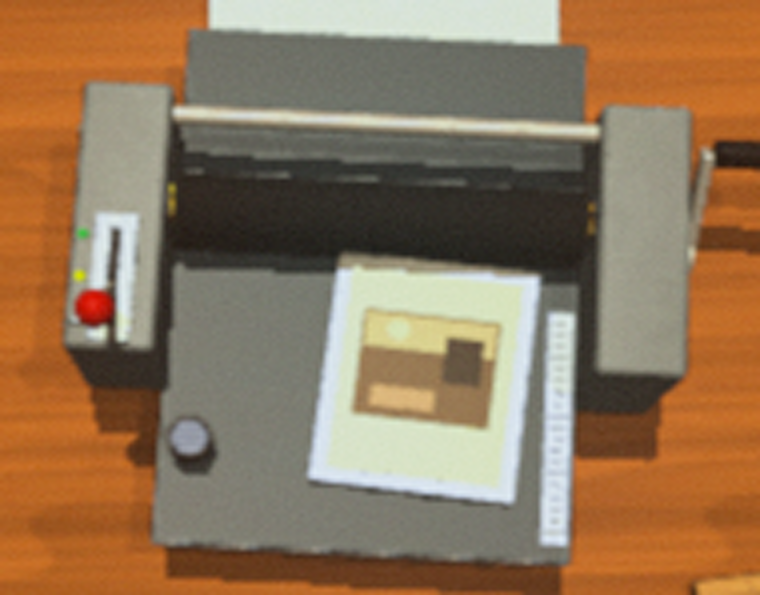

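View pics/scene0z.png

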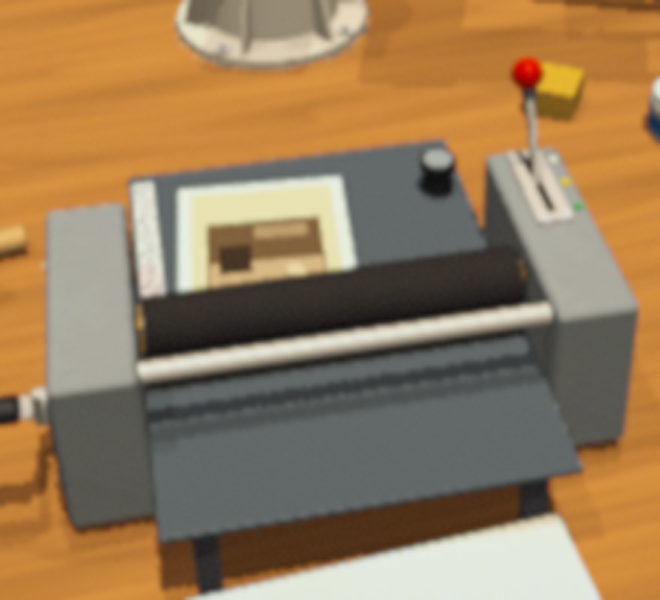

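```bash
cat > h.py <<'E'
import numpy as np, cv2
def ray(c,u,v):
    T=np.array(c["world_from_camera"]); d=T[:3,:3]@np.array([(u-c["cx"])/c["fx"],(v-c["cy"])/c["fy"],1.]); return T[:3,3],d
def onz(c,u,v,z):
    o,d=ray(c,u,v); return o+d*(z-o[2])/d[2]
def proj(c,p):
    T=np.linalg.inv(np.array(c["world_from_camera"])); q=T[:3,:3]@np.asarray(p)+T[:3,3]; return c["fx"]*q[0]/q[2]+c["cx"],c["fy"]*q[1]/q[2]+c["cy"]
def two(c1,a,c2,b):
    o1,d1=ray(c1,*a);o2,d2=ray(c2,*b)
    s=np.linalg.lstsq(np.c_[d1,-d2],o2-o1,rcond=None)[0]; p,q=o1+s[0]*d1,o2+s[1]*d2
    return (p+q)/2,np.linalg.norm(p-q)
E
python3 - <<'E'
from h import *
from rig import optics
c=optics.camera_info("top"); s=optics.camera_info("scene")
z=lambda u,v:(260+u/4,80+v/3.72)
P={}
for n,u,v,h in [("LfL",88,85,165),("LfR",172,85,165),("LnL",65,348,165),("LnR",155,350,165),("RfL",602,107,165),("RfR",690,107,165),("RnL",597,372,165),("RnR",688,377,165),("tabL",153,543,85),("tabR",570,563,85),("bL",309,480,95),("bR",513,502,95),("bfL",340,265,95),("bfR",540,277,95),("loupe",190,430,121)]:
    P[n]=onz(c,*z(u,v),h); print(n,P[n].round(1))
# knob
def red(im):
    m=((im[:,:,2]>150)&(im[:,:,1]<70)&(im[:,:,0]<70)).astype('uint8'); return m
a=red(cv2.imread("pics/top0.png"));b=red(cv2.imread("pics/scene0.png"))
def cen(m,x0,x1,y0,y1):
    ys,xs=np.nonzero(m[y0:y1,x0:x1]); return xs.mean()+x0,ys.mean()+y0
ka=cen(a,265,300,145,180);kb=cen(b,360,390,180,210)
print(ka,kb,two(c,ka,s,kb),onz(c,*ka,254),onz(s,*kb,254))
f=np.mean([P["LfL"],P["LfR"],P["RfL"],P["RfR"]],0);nn=np.mean([P[k] for k in("LnL","LnR","RnL","RnR")],0)
print(f,nn,np.linalg.norm(f-nn))
lat=np.mean([P[k] for k in P if k[0]=="L"],0)-np.mean([P[k] for k in P if k[0]=="R" ],0)
yaw=np.arctan2(-lat[0],lat[1]); print("yaw",yaw,np.hypot(*lat[:2]))
fx=np.array([np.cos(yaw),np.sin(yaw)]);fy=np.array([-fx[1],fx[0]])
mid=(f+nn)[:2]/2; O=mid+fx*20; print("origin",O)
for k in P: d=P[k][:2]-O; print(k,round(d@fx,1),round(d@fy,1))
e=P["bL"]-P["bR"];print("board yaw",np.arctan2(-e[0],e[1]),np.hypot(*e[:2]))
k=onz(c,*ka,254)[:2]-O;print("knob",k@fx,k@fy)
E
```

```text
LfL [809.8 138.9 165. ]
LfR [808.5  73.9 165. ]
LnL [585.6 155.  165. ]
LnR [582.9  87.3 165. ]
RfL [ 783.1 -256.3  165. ]
RfR [ 781.8 -323.5  165. ]
RnL [ 559.6 -242.6  165. ]
RnR [ 554.4 -310.   165. ]
tabL [435.6  95.3  85. ]
tabR [ 414.4 -229.    85. ]
bL [485.9 -27.3  95. ]
bR [ 465.  -185.4   95. ]
bfL [672.1 -55.   95. ]
bfR [ 658.8 -213.7   95. ]
loupe [525.1  63.8 121. ]
(np.float64(282.7857142857143), np.float64(161.57142857142858)) (np.float64(375.2962962962963), np.float64(193.03703703703704)) (array([596.92054546, 123.77662046, 258.27550891]), np.float64(1.6104712790498932)) [598.32961967 125.0578514  254.        ] [590.54828371 125.51616214 254.        ]
[795.82213467 -91.75021604 165.        ] [570.61724941 -77.59695939 165.        ] 225.64918572080194
yaw -0.06787745996512849 397.76663264671373
origin [703.17363623 -86.0300947 ]
LfL 91.1 231.6
LfR 94.3 166.7
LnL -133.6 232.5
LnR -131.8 164.7
RfL 91.3 -164.4
RfR 94.6 -231.6
RnL -132.7 -166.0
RnR -133.2 -233.5
tabL -279.2 162.8
tabR -278.4 -162.2
bL -220.8 43.8
bR -230.9 -115.3
bfL -33.1 28.8
bfR -35.6 -130.4
loupe -187.9 137.4
board yaw -0.13122902353233426 159.41736903527726
knob -118.91969646849608 203.49077274200857
```

```bash
python3 -m jog '0 -24 -31 0 0 0 0;0 -24 -31 0 0 0 0;0 -24 -31 0 0 0 0;0 -24 -31 0 0 0 0;0 -24 -31 0 0 0 0'; python3 -m jog '0 -24 -31 0 0 0 0;0 -24 -31 0 0 0 0;0 -24 -31 0 0 0 0;0 -24 -31 0 0 0 0;0 -24 -31 0 0 0 0'
```

```text
clock: 0.57
eef_pos: [282.8, 392.9, 228.1]
tcp_rot: [3.142, -0.001, 2.774]
contact_force: [0.7, 0.2, 0.0]
opening: 1.001
clock: 0.98
eef_pos: [338.8, 195.9, 227.3]
tcp_rot: [-3.141, -0.001, 2.777]
contact_force: [1.0, 0.6, -0.1]
opening: 0.999
```

```bash
python3 -m jog '0 -24 -31 0 0 0 0;0 -24 -31 0 0 0 0;0 -24 -31 0 0 0 0;0 -24 -31 0 0 0 0;0 -24 -31 0 0 0 0'; python3 -m jog '0 -24 -31 0 0 0 0;0 -24 -31 0 0 0 0;0 -20 -28 0 0 0 -6;0 0 0 0 0 0 -6;0 0 0 0 0 0 -5'
```

```text
clock: 1.4
eef_pos: [395.5, -1.3, 228.1]
tcp_rot: [3.14, 0.002, 2.779]
contact_force: [0.7, 0.9, -0.1]
opening: 1.005
clock: 1.82
eef_pos: [428.8, -123.5, 228.6]
tcp_rot: [-3.14, 0.005, 3.076]
contact_force: [-0.2, 0.1, -0.6]
opening: 0.998
```

```bash
python3 - <<'E'
from rig import optics,r
import cv2
for n in("scene","wrist"):
    cv2.imwrite(f"pics/{n}1.png",optics.grab_frame(n)[:,:,::-1])
print(r.sense()["eef_pos"])
im=cv2.imread("pics/scene1.png")[170:370,200:420]
cv2.imwrite("pics/scene1z.png",cv2.resize(im,None,fx=3,fy=3,interpolation=cv2.INTER_CUBIC)[:600])
E
```

```text
[ 428.75742971 -122.5018498   228.58966385]
```

View pics/wrist1.png

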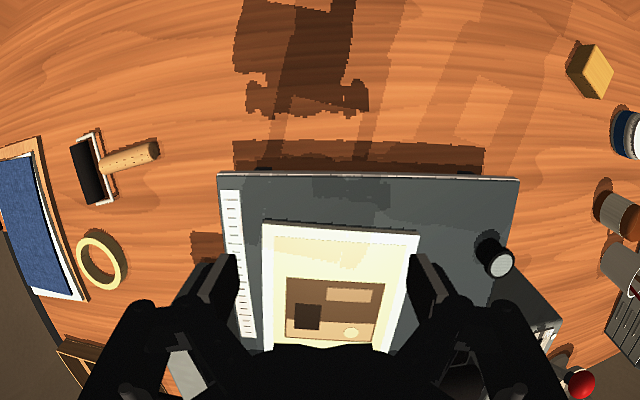

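View pics/scene1z.png

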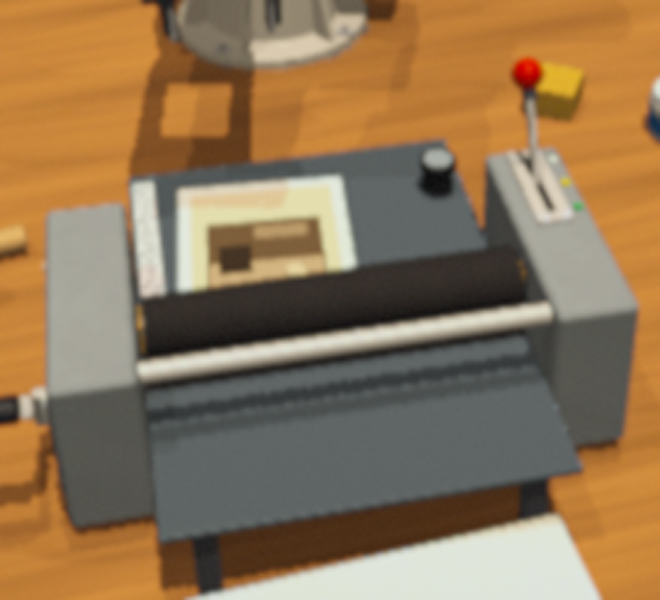

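Wrist view: the board's rear top corners are at (262,220) and (418,231), and the table's rear corners at (218,173) and (519,179). The knob is at (580,383).

```bash
cat >> h.py <<'E'
def wz(c,u,v,z):
    a=np.array([u-c["cx"],v-c["cy"]]);rr=np.hypot(*a);t=rr/c["fx"]
    d=np.r_[a/rr*np.sin(t),np.cos(t)];T=np.array(c["world_from_camera"]);d=T[:3,:3]@d;o=T[:3,3]
    return o+d*(z-o[2])/d[2]
O=np.array([703.,-86.]);YAW=-0.065
FX=np.array([np.cos(YAW),np.sin(YAW)]);FY=np.array([-FX[1],FX[0]])
def press(p): d=np.asarray(p)[:2]-O; return np.array([d@FX,d@FY]).round(1)
def world(x,y): return (O+x*FX+y*FY).round(1)
E
python3 - <<'E'
from h import *
from rig import optics
c=optics.camera_info("wrist");s=optics.camera_info("scene")
for n,u,v,z in [("tR",218,174,85),("tL",519,179,85),("bR",262,220,95),("bL",418,232,95),("loupe",500,265,121),("knob",580,383,254)]:
    p=wz(c,u,v,z);print(n,p.round(1),press(p))
for n,u,v,z in [("tR",130,180,85),("tL",443,141,85),("bR",178,190,95),("bL",342,178,95)]:
    p=onz(s,200+u/3,170+v/3,z);print("scene",n,p.round(1),press(p))
print(world(-250,-38))
E
```

```text
tR [ 414.7 -225.8   85. ] [-278.6 -158.3]
tL [439.3  95.8  85. ] [-274.9  164.3]
bR [ 462.3 -184.6   95. ] [-233.8 -114. ]
bL [486.7 -28.4  95. ] [-219.6   43.4]
loupe [523.6  63.  121. ] [-188.7  137.1]
knob [595.7 118.3 254. ] [-120.4  196.8]
scene tR [ 423.7 -226.3   85. ] [-269.6 -158.2]
scene tL [446.7  95.9  85. ] [-267.6  164.9]
scene bR [ 467.4 -183.5   95. ] [-228.8 -112.6]
scene bL [493.3 -23.9  95. ] [-213.3   48.3]
[ 451.1 -107.7]
```

```bash
python3 -m jog '0 -9 18 0 0 0 0;0 0 0 35 0 0 0;0 0 0 35 0 0 0;0 0 0 35 0 0 0;0 0 0 20 0 0 0'; python3 -m jog '0 0 0 10 0 0 0;0 0 0 0 0 0 0'; python3 - <<'E'
from rig import optics,r
import cv2
from h import *
for n in("scene","wrist"):
    cv2.imwrite(f"pics/{n}2.png",optics.grab_frame(n)[:,:,::-1])
s=r.sense();print(s["eef_pos"],s["tcp_rot"],press(s["eef_pos"]))
im=cv2.imread("pics/scene2.png")[150:330,200:420]
cv2.imwrite("pics/scene2z.png",cv2.resize(im,None,fx=3,fy=3,interpolation=cv2.INTER_CUBIC)[:600])
E
```

```text
clock: 2.33
eef_pos: [445.1, -103.8, 105.4]
tcp_rot: [-3.139, 0.019, 3.057]
contact_force: [-0.4, -0.2, 0.5]
opening: 1.005
clock: 2.5
eef_pos: [442.0, -101.5, 90.8]
tcp_rot: [-3.14, 0.012, 3.052]
contact_force: [-0.6, -0.2, 0.6]
opening: 0.997
[ 443.2607526  -102.00947179   92.7552222 ] [-3.13985932  0.01472853  3.05308624] [-258.2  -32.8]
```

View pics/wrist2.png

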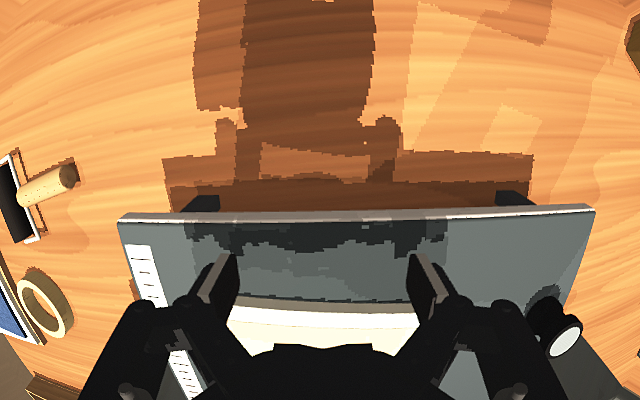

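View pics/scene2z.png

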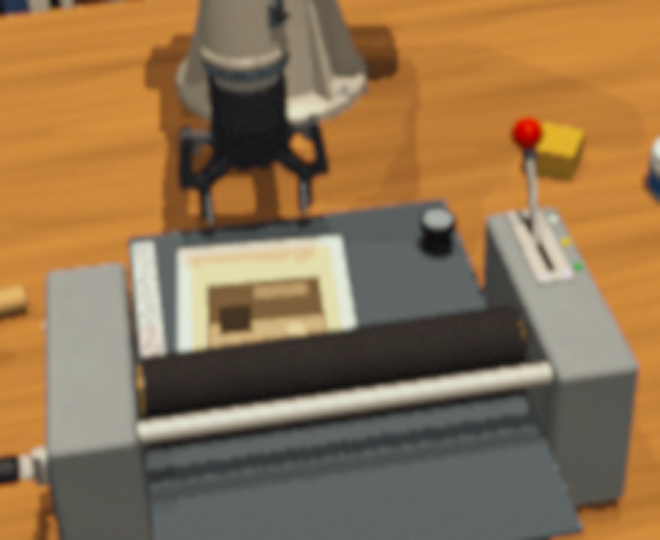

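```bash
python3 -m jog '0 3 0 8 0 0.8 -1.3;0 0 0 6 0 0 0;0 0 0 0 0 0 0'
```

```text
clock: 2.85
eef_pos: [442.5, -101.7, 80.5]
tcp_rot: [-3.139, 0.005, 3.077]
contact_force: [-0.4, -0.8, -0.3]
opening: 1.007
```

```bash
python3 -m jog '0 0 0 4 0 0 0;0 0 0 0 0 0 0'; python3 -m jog '0 0 0 2 0 0 0;0 0 0 0 0 0 0'
```

```text
clock: 3.02
eef_pos: [443.2, -101.9, 76.9]
tcp_rot: [-3.138, 0.007, 3.076]
contact_force: [-0.7, -1.2, -0.5]
opening: 1.003
clock: 3.18
eef_pos: [443.6, -102.0, 75.2]
tcp_rot: [-3.138, 0.008, 3.076]
contact_force: [0.1, 0.3, 0.2]
opening: 1.004
```

```bash
python3 -m jog '0 -7 0 0 0 0 0;0 -7 0 0 0 0 0;0 -7 0 0 0 0 0;0 -7 0 0 0 0 0;0 -7 0 0 0 0 0'; python3 -m jog '0 -7 0 0 0 0 0;0 -7 0 0 0 0 0;0 -7 0 0 0 0 0;0 -7 0 0 0 0 0'; python3 - <<'E'
from rig import optics,r
import cv2
from h import *
for n in("scene","wrist"):
    cv2.imwrite(f"pics/{n}3.png",optics.grab_frame(n)[:,:,::-1])
s=r.sense();print(s["eef_pos"],s["tcp_rot"],press(s["eef_pos"]))
im=cv2.imread("pics/scene3.png")[150:330,200:420]
cv2.imwrite("pics/scene3z.png",cv2.resize(im,None,fx=3,fy=3,interpolation=cv2.INTER_CUBIC)[:600])
E
```

```text
clock: 3.6
eef_pos: [481.0, -104.7, 75.8]
tcp_rot: [-3.138, 0.007, 3.075]
contact_force: [0.3, -0.8, 0.9]
opening: 0.998
clock: 3.93
eef_pos: [512.4, -106.7, 75.8]
tcp_rot: [-3.138, 0.007, 3.075]
contact_force: [-0.6, -0.0, 0.1]
opening: 0.999
[ 513.45630496 -106.84947961   76.00502776] [-3.13819919  0.00865516  3.07519457] [-187.8  -33.1]
```

View pics/wrist3.png

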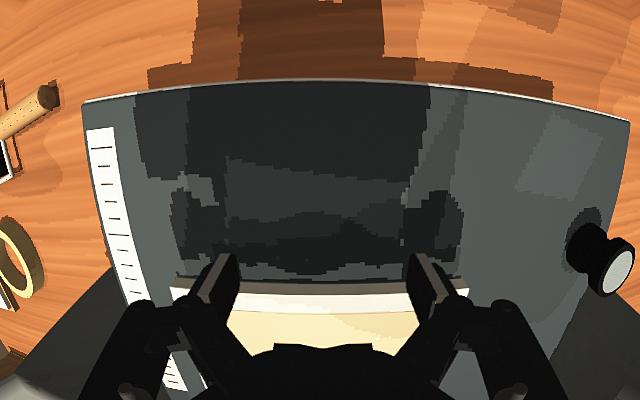

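View pics/scene3z.png

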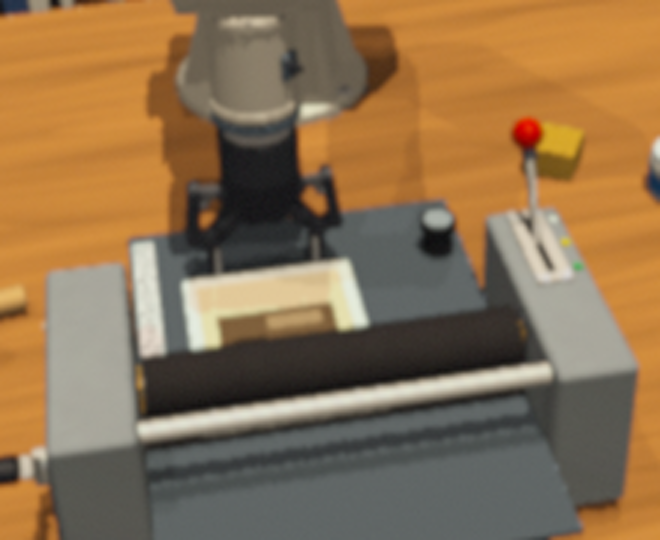

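```bash
python3 - <<'E'
from h import *
from rig import optics
c=optics.camera_info("wrist");s=optics.camera_info("scene")
for n,u,v,z in [("tR",83,103,85),("tL",630,122,85),("bR",171,288,95),("bL",469,290,95)]:
    p=wz(c,u,v,z);print(n,p.round(1),press(p))
for n,u,v,z in [("tR",130,240,85),("tL",443,201,85),("bR",183,281,95),("bL",352,261,95)]:
    p=onz(s,200+u/3,150+v/3,z);print("scene",n,p.round(1),press(p))
E
```

```text
tR [ 416.1 -227.7   85. ] [-277.1 -160. ]
tL [439.1  96.1  85. ] [-275.1  164.6]
bR [ 520.3 -189.2   95. ] [-175.6 -114.9]
bL [531.5 -29.   95. ] [-174.8   45.8]
scene tR [ 423.7 -226.3   85. ] [-269.6 -158.2]
scene tL [446.7  95.9  85. ] [-267.6  164.9]
scene bR [ 517.7 -186.3   95. ] [-178.4 -112.1]
scene bL [532.3 -23.8  95. ] [-174.3   51. ]
```

```bash
python3 -m jog '0 -6 0 0 0 0 0;0 -6 0 0 0 0 0;0 -6 0 0 0 0 0;0 -5 0 0 0 0 0;0 0 0 0 0 0 0'; python3 - <<'E'
from rig import optics,r
import cv2
from h import *
for n in("scene","wrist"):
    cv2.imwrite(f"pics/{n}4.png",optics.grab_frame(n)[:,:,::-1])
s=r.sense();print(s["eef_pos"],s["tcp_rot"],press(s["eef_pos"]))
im=cv2.imread("pics/scene4.png")[150:330,200:420]
cv2.imwrite("pics/scene4z.png",cv2.resize(im,None,fx=3,fy=3,interpolation=cv2.INTER_CUBIC)[:600])
E
```

```text
clock: 4.45
eef_pos: [537.8, -108.4, 75.9]
tcp_rot: [-3.138, 0.007, 3.075]
contact_force: [0.3, -0.3, 1.1]
opening: 0.995
[ 536.85613049 -108.26638767   75.80121319] [-3.1384466   0.00653754  3.07519283] [-164.3  -33. ]
```

View pics/wrist4.png

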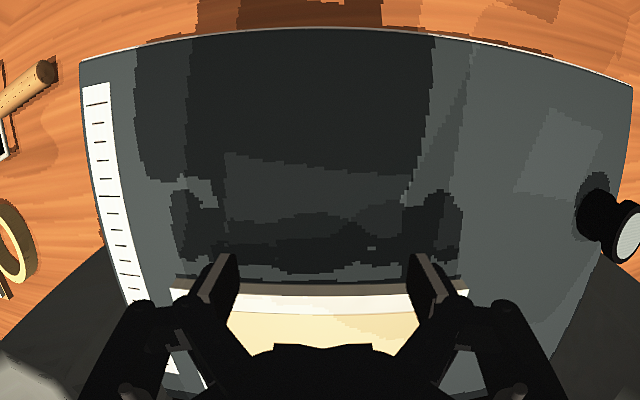

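View pics/scene4z.png

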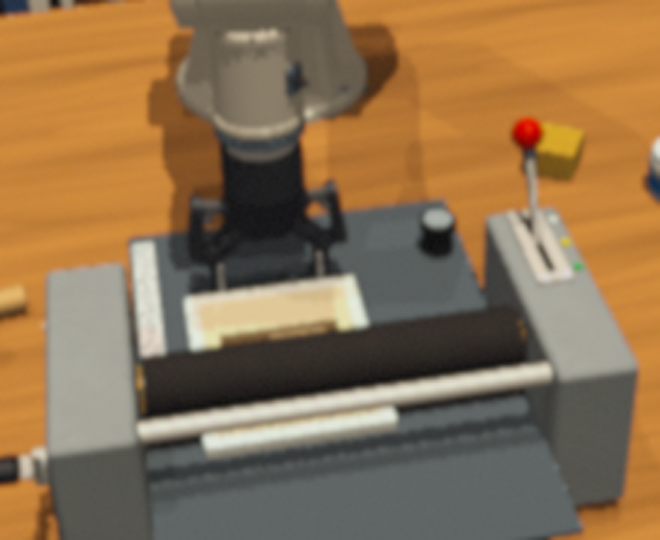

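```bash
python3 - <<'E'
from h import *
from rig import optics
c=optics.camera_info("wrist");s=optics.camera_info("scene")
for n,u,v,z in [("tR",80,62,85),("tL",632,87,85),("bR",171,289,95),("bL",469,291,95)]:
    p=wz(c,u,v,z);print(n,p.round(1),press(p))
for n,u,v,z in [("farR",160,538+60,85),("farL",580,470+60,85),("frontR_bot",206,457,85),("frontL_bot",398,428,85),("rearR",186,297,95),("rearL",354,277,95)]:
    p=onz(s,200+u/3,150+v/3,z);print("scene",n,p.round(1),press(p))
im=cv2.imread("pics/scene4.png")[270:320,240:350]
cv2.imwrite("pics/f4.png",cv2.resize(im,None,fx=7,fy=7,interpolation=cv2.INTER_CUBIC))
E
```

```text
tR [ 416.9 -228.5   85. ] [-276.3 -160.7]
tL [439.6  95.3  85. ] [-274.6  163.8]
bR [ 544.2 -190.7   95. ] [-151.6 -114.8]
bL [555.5 -30.4  95. ] [-150.8   45.9]
scene farR [ 875.6 -259.1   85. ] [ 183.5 -161.5]
scene farL [899.7  63.   85. ] [186.6 161.4]
scene frontR_bot [ 742.8 -202.6   85. ] [  47.3 -113.8]
scene frontL_bot [754.  -41.4  85. ] [48.  47.8]
scene rearR [ 542.6 -187.3   95. ] [-153.5 -111.5]
scene rearL [557.2 -28.3  95. ] [-149.3   48.1]
```

View pics/f4.png

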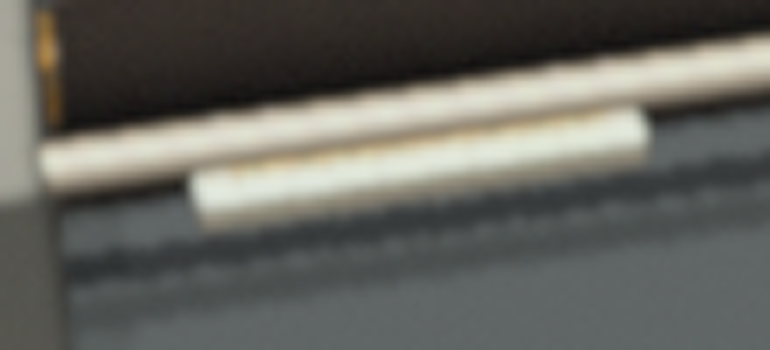

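Scene view: the front edge sticks out squarely past the roller, with its lower edge from about (268,302) to (332,293). Both views, corrected against the table ends, put it about 43 mm beyond the line and square to about 0.005 rad. Next I'll back off, rise and shut the fingers.

```bash
python3 -m jog '0 10 0 0 0 0 0;0 10 0 0 0 0 0;0 10 0 0 0 0 0;0 0 0 -30 0 0 0;0 0 0 -40 0 0 0'; python3 -m jog '0 0 0 -40 0 0 0;0 0 0 -40 0 0 0;255 0 0 -15 0 0 0;255 0 40 0 0 0 0;255 0 40 0 0 0 0' 40;python3 - <<'E'
from rig import r
from h import *
s=r.sense();print(s["eef_pos"],s["tcp_rot"],press(s["eef_pos"]))
E
```

```text
clock: 4.97
eef_pos: [495.3, -104.3, 139.7]
tcp_rot: [-3.141, -0.009, 3.075]
contact_force: [1.5, -0.4, 0.3]
opening: 1.0
clock: 5.38
eef_pos: [496.4, -28.6, 245.6]
tcp_rot: [-3.138, -0.002, 3.067]
contact_force: [1.8, -0.1, -0.7]
opening: 0.605
[496.38759572 -28.55160912 245.61409677] [-3.13814270e+00 -1.71724606e-03  3.06650242e+00] [-209.9   43.9]
```

```bash
python3 -m jog '255 0 38 0 0 0 0;255 0 38 0 0 0 0;255 0 38 0 0 0 -0.5;255 0 38 2 0 0 0;255 0 2 0 0 0 0'; python3 - <<'E'
from rig import optics,r
import cv2
from h import *
s=r.sense();print(s["eef_pos"],s["tcp_rot"],press(s["eef_pos"]))
for n in("scene","wrist","top"):
    cv2.imwrite(f"pics/{n}5.png",optics.grab_frame(n)[:,:,::-1])
im=cv2.imread("pics/scene5.png")[130:320,220:440]
cv2.imwrite("pics/scene5z.png",cv2.resize(im,None,fx=3,fy=3,interpolation=cv2.INTER_CUBIC)[:600])
E
```

```text
clock: 5.8
eef_pos: [501.6, 133.6, 244.4]
tcp_rot: [-3.141, 0.002, 3.073]
contact_force: [-0.7, -0.3, 0.2]
opening: 0.003
[501.64108252 133.642114   244.41604186] [-3.14050602e+00  1.72608628e-03  3.07301771e+00] [-215.2  206.1]
```

View pics/wrist5.png

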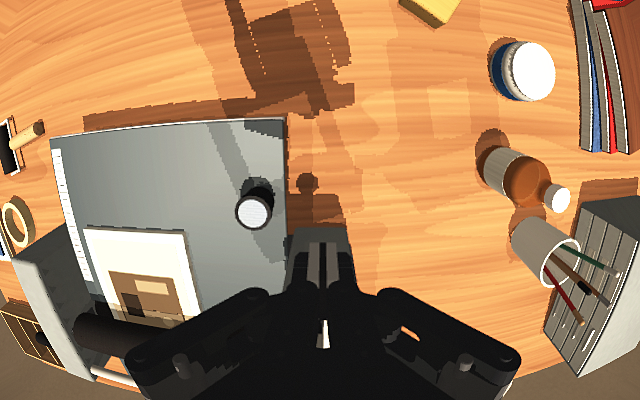

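View pics/scene5z.png

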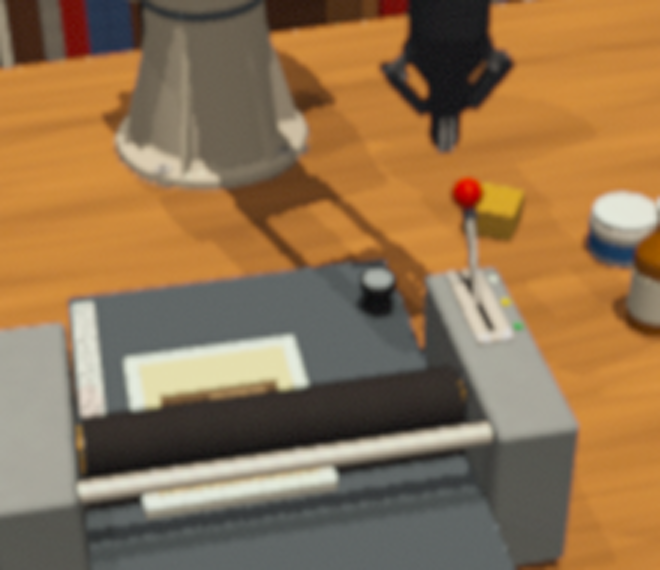

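```bash
python3 -m jog '255 -25 -5 4 0 0 0;255 -25 0 0 0 0 0;255 -12 0 0 0 0 0;255 -12 0 0 0 0 0;255 -12 0 0 0 0 0'; python3 -m jog '255 -12 0 0 0 0 0'; python3 - <<'E'
from rig import optics,r
import cv2
from h import *
s=r.sense();print(s["eef_pos"],s["tcp_rot"],press(s["eef_pos"]))
cv2.imwrite("pics/scene6.png",optics.grab_frame("scene")[:,:,::-1])
im=cv2.imread("pics/scene6.png")[130:320,220:440]
cv2.imwrite("pics/scene6z.png",cv2.resize(im,None,fx=3,fy=3,interpolation=cv2.INTER_CUBIC)[:600])
E
```

```text
clock: 6.37
eef_pos: [583.2, 109.3, 239.8]
tcp_rot: [-3.135, -0.006, 3.067]
contact_force: [-9.7, -1.2, 6.4]
opening: 0.005
clock: 6.45
eef_pos: [593.6, 106.3, 239.4]
tcp_rot: [-3.133, -0.011, 3.065]
contact_force: [-6.2, -2.4, 4.4]
opening: -0.0
[593.56913419 106.28400082 239.39110756] [-3.13329537 -0.01088458  3.06459926] [-121.7  184.8]
```

View pics/scene6z.png

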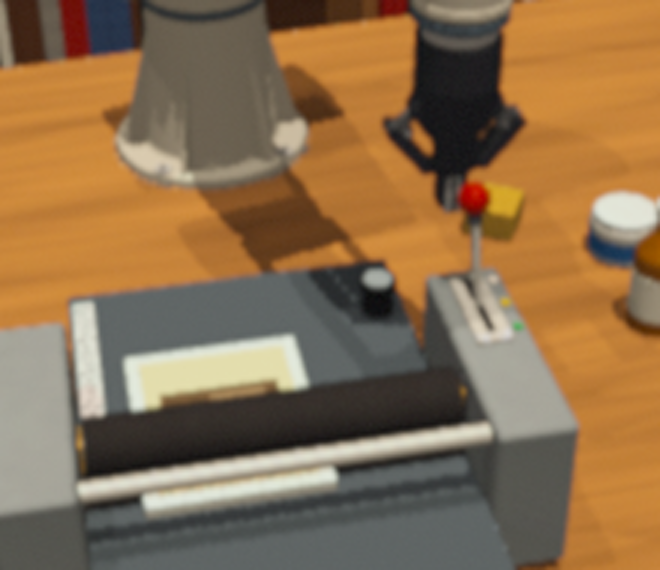

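Scene view: the finger (around pixel (371,195)) has drifted about 15 mm to the right of the ball (378,196). I'll back off, re-centre and push again.

```bash
python3 -m jog '255 -0 0 0 0 0 0;255 15 0 0 0 0 0;255 25 0 0 0 0 0;255 0 0 0 0 0.6 -0.5;255 0 0 0 0 0 0'; python3 - <<'E'
from rig import optics,r
import cv2
from h import *
s=r.sense();print(s["eef_pos"],s["tcp_rot"],press(s["eef_pos"]))
cv2.imwrite("pics/scene7.png",optics.grab_frame("scene")[:,:,::-1])
im=cv2.imread("pics/scene7.png")[130:320,220:440]
cv2.imwrite("pics/scene7z.png",cv2.resize(im,None,fx=3,fy=3,interpolation=cv2.INTER_CUBIC)[:600])
E
```

```text
clock: 6.92
eef_pos: [553.0, 103.8, 238.6]
tcp_rot: [-3.133, -0.02, 3.066]
contact_force: [-0.0, 0.0, 0.6]
opening: 0.001
[552.9828386  103.79871556 238.64248591] [-3.13268311 -0.02037113  3.06630954] [-162.   179.7]
```

View pics/scene7z.png

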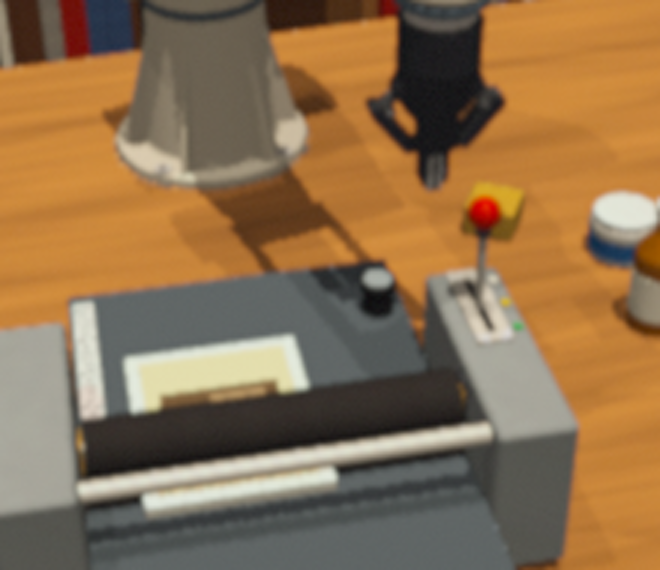

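```bash
python3 -m jog '255 0 21 0 0 -1.1 -0.6;255 0 3 0 0 0 0;255 0 0 0 0 0 0'; python3 - <<'E'
from rig import optics,r
import cv2
from h import *
s=r.sense();print(s["eef_pos"],s["tcp_rot"],press(s["eef_pos"]))
c=optics.camera_info("scene")
im=cv2.imread("pics/scene7.png");m=((im[:,:,2]>150)&(im[:,:,1]<70)&(im[:,:,0]<70));ys,xs=np.nonzero(m[180:220,360:400]);u,v=xs.mean()+360,ys.mean()+180
k=onz(c,u,v,265);print("knob",press(k))
E
```

```text
clock: 7.22
eef_pos: [555.3, 126.7, 238.7]
tcp_rot: [-3.133, 0.001, 3.074]
contact_force: [0.1, -0.7, 0.2]
opening: -0.002
[555.28270723 126.73116779 238.7173674 ] [-3.13250338e+00  6.43227517e-04  3.07406666e+00] [-161.2  202.7]
knob [-76.3 204.2]
```

```bash
python3 -m jog '255 -20 0 0 0 0 0;255 -20 0 0 0 0 0;255 -8 1 0 0 0 0'; python3 - <<'E'
from rig import r
from h import *
s=r.sense();print(s["eef_pos"],s["tcp_rot"],press(s["eef_pos"]),s["contact_force"])
E
```

```text
clock: 7.47
eef_pos: [603.5, 123.5, 239.0]
tcp_rot: [-3.132, -0.0, 3.075]
contact_force: [-0.5, -0.4, -0.0]
opening: 0.0
[603.52647583 123.51750829 239.04798628] [-3.13181674e+00 -1.27096025e-04  3.07502478e+00] [-112.9  202.6] [-0.48353164 -0.41345734 -0.03244003]
```

```bash
python3 -m jog '255 -10 0 0 0 0 0;255 -10 0 0 0 0 0;255 -10 0 0 0 0 0'; python3 -m jog '255 -10 0 0 0 0 0;255 -10 0 0 0 0 0'; python3 - <<'E'
from rig import r
from h import *
s=r.sense();print(s["eef_pos"],s["tcp_rot"],press(s["eef_pos"]),s["contact_force"])
E
```

```text
clock: 7.72
eef_pos: [634.1, 120.4, 238.5]
tcp_rot: [-3.131, -0.004, 3.074]
contact_force: [-5.6, 1.0, 3.0]
opening: -0.002
clock: 7.88
eef_pos: [654.6, 118.8, 238.1]
tcp_rot: [-3.131, -0.007, 3.074]
contact_force: [0.0, -0.0, -0.6]
opening: -0.003
[654.57939871 118.80859945 238.06925548] [-3.13123062 -0.00674108  3.07364482] [-61.6 201.2] [ 0.02971276 -0.04700972 -0.58628327]
```

```bash
python3 -m jog '255 -5 0 0 0 0 0;255 -5 0 0 0 0 0;255 0 0 0 0 0 0'; python3 -m jog '255 25 0 0 0 0 0;255 35 0 0 0 0 0;255 35 0 0 0 0 0;255 35 0 0 0 0 0;255 0 0 -20 0 0 0'; python3 -m jog '255 35 0 0 0 0 0;255 35 0 0 0 0 0;255 0 0 0 0 0 0'; python3 - <<'E'
from rig import optics,r
import cv2
from h import *
s=r.sense();print(s["eef_pos"],press(s["eef_pos"]),s["contact_force"])
for n in("scene","top"):
    cv2.imwrite(f"pics/{n}8.png",optics.grab_frame(n)[:,:,::-1])
im=cv2.imread("pics/scene8.png")[150:340,200:420]
cv2.imwrite("pics/scene8z.png",cv2.resize(im,None,fx=3,fy=3,interpolation=cv2.INTER_CUBIC)[:600])
im=cv2.imread("pics/top8.png")[80:240,260:450]
cv2.imwrite("pics/top8z.png",cv2.resize(im,None,fx=4,fy=3.72,interpolation=cv2.INTER_CUBIC)[:600])
c=optics.camera_info("scene");t=optics.camera_info("top")
def cen(f,x0,x1,y0,y1):
    im=cv2.imread(f);m=((im[:,:,2]>150)&(im[:,:,1]<70)&(im[:,:,0]<70));ys,xs=np.nonzero(m[y0:y1,x0:x1]);return xs.mean()+x0,ys.mean()+y0
a=cen("pics/scene8.png",350,420,180,250);print(a,press(onz(c,*a,254)))
try:
    b=cen("pics/top8.png",260,320,110,180);print(b,press(onz(t,*b,254)),two(c,a,t,b))
except Exception as e: print(e)
E
```

```text
clock: 8.13
eef_pos: [668.3, 117.5, 237.6]
tcp_rot: [-3.131, -0.005, 3.073]
contact_force: [-0.1, 0.4, -0.8]
opening: -0.0
clock: 8.55
eef_pos: [530.5, 124.9, 251.1]
tcp_rot: [-3.127, -0.014, 3.071]
contact_force: [1.0, 1.3, -0.2]
opening: -0.001
clock: 8.8
eef_pos: [461.2, 129.8, 255.2]
tcp_rot: [-3.129, -0.01, 3.072]
contact_force: [-0.1, -0.6, -0.1]
opening: 0.0
[461.17209339 129.78225921 255.17802953] [-255.3  199.6] [-0.12390055 -0.5504895  -0.10208417]
(np.float64(386.93506493506493), np.float64(213.36363636363637)) [-27.  204.4]
(np.float64(285.57142857142856), np.float64(127.16326530612244)) [-17. 203.] (array([697.08165731, 116.649644  , 259.74546302]), np.float64(0.719859093565533))
```

View pics/scene8z.png

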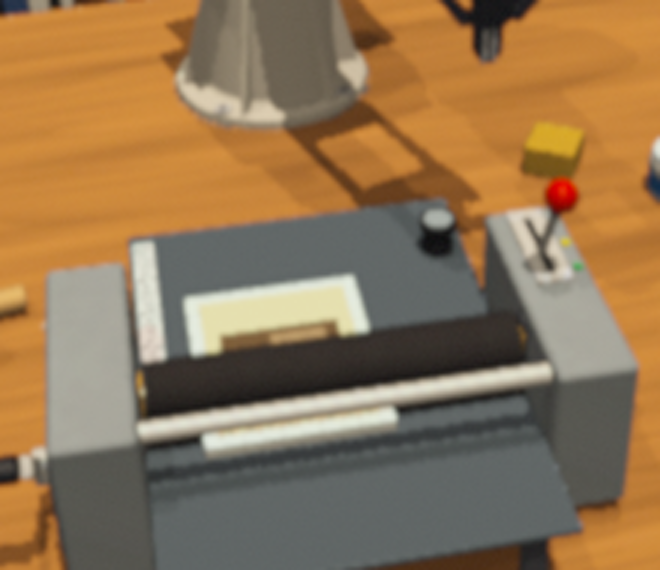

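View pics/top8z.png

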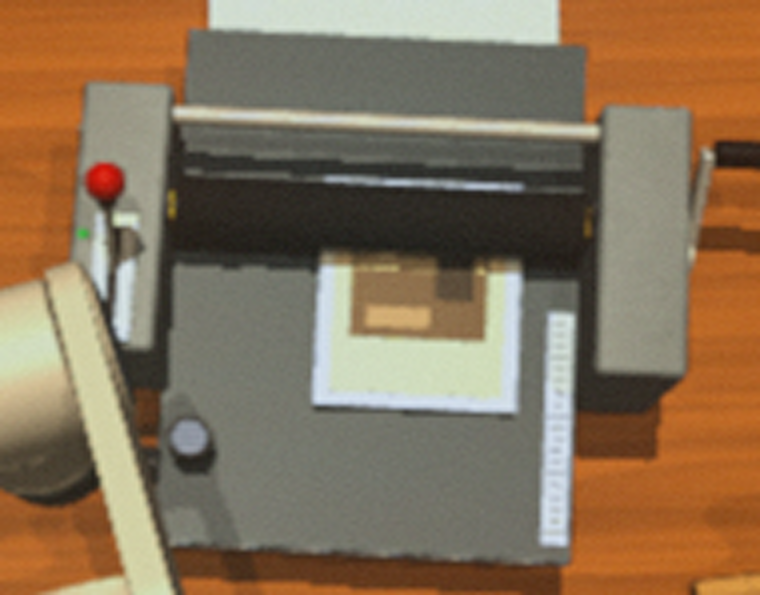

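```bash
python3 - <<'E'
from h import *
from rig import optics,ticket
t=optics.camera_info("top")
L=press(onz(t,260+313/4,80+404/3.72,95));R=press(onz(t,260+518/4,80+412/3.72,95));print(L,R,(L[0]+R[0])/2+200, (R[0]-L[0])/160)
ticket.sign_off()
E
```

```text
[-155.4   44.5] [-154.2 -116.3] 45.19999999999999 0.007500000000000106
the job is handed in; nothing more can be done
```

The board is in under the roller and the lever is home at its second stop. I handed the job in at about 9 s of robot time; no verdict was reported.

- **Board:** I pushed it in with the open fingers against its rear edge, which also squared it. After closing, the top view put the front edge about 45 mm beyond the roller line. Corrected against the feed table's ends, the wrist and scene views had it at about 43–45 mm before closing. It is square to within about 0.01 rad and sits about 36 mm right of the middle.
- **Lever:** I pushed the knob with the shut fingers. On the first push the finger drifted about 15 mm to the right of the ball. I backed off with the lever on its first click, re-centred, and pushed on to the second stop. The knob travelled about 102 mm along the press, against 100 mm expected for the full throw.
- **Other checks:** After I withdrew, the measured force was near zero. I saw nothing else moved in the last pictures, but I did not measure the other objects.

The views disagreed by up to about 10 mm along the feed direction. One earlier scene reading, mid-push, put the board about 8 mm further back than the wrist view did. The final scene and top readings of the knob also differed by 10 mm.

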